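# Hang the measured spacer rings on the storage hook

### The job

Hang the three turned spacer rings on the hook one at a time, largest first (blue, then brass, then red), each facing as it already lies, so that its stepped end nests flush into the ring before it. Rest each ring on the hook arm and slide it home, pressing gently but firmly until the yellow sprung buffer just gives (more than 1.5 mm, never more than 6 mm), before you fetch the next; leave the nested stack hanging with the buffer still a little pressed, and leave the caliper, marker and green jar where they are.

Things in the scene. Friction and masses are not known exactly. Their poses are not given: they have to be found in the camera images.
- large_c (a point): Blue ring, outside 60 mm, bore 28, body 30 long, about 0.18 kg. Its -x face has a recess 48 mm across, 9 deep; its flat +x face goes against the buffer. Origin mid-body on its axis (x, level). Grip across the outside, along its y, from above; it lies on a V rest 42 mm wide, its edges 17 mm or more below this centre.
- middle_c (a point): Brass ring, outside 54 mm, bore 28, body 30 long, about 0.15 kg. Spigot 42 mm across, 7 long on its +x face nests in the blue ring (centres then 30 mm apart); recess 41 across, 9 deep in its -x face. Origin mid-body on its axis (x, level). Grip across the outside, along its y, from above; it lies on a V rest 42 mm wide, its edges 17 mm or more below this centre.
- small_c (a point): Red ring, outside 48 mm, bore 28, body 30 long, about 0.12 kg. Spigot 36 mm across, 7 long on its +x face nests in the brass ring (centres then 30 mm apart); its -x face is flat. Origin mid-body on its axis (x, level). Grip across the outside, along its y, from above; it lies on a V rest 42 mm wide, its edges 17 mm or more below this centre.
- hook_root (a point): Point on the axis of the hook's level steel arm (12 mm thick, 150 mm above the bench) where it leaves the grey post (44 mm wide, top 14 mm above this point). The arm runs from here along -x of this frame; rings slide home along +x. A ring hanging on it has its centre 8 mm below the arm's axis and its own +x along this +x.
- hook_tip (a point): Centre of the rounded, upturned end of the arm, 176 mm from the post and 6 mm above the arm's axis; its top is 12 mm above the axis. A ring passes over this end when its centre is about 3 mm (plus or minus 4) above the arm's axis.
- buffer (a joint): How far the yellow buffer disc (44 mm across, round the arm, facing the tip) is pushed in, m: 0 free, 0.008 at its limit. Its free face is 32 to 56 mm from hook_root; where, is not measured and must be felt. It gives at 2.5 N, then 3 N more per mm, and comes only part of the way back when let go.
- caliper: Bystander: steel caliper with a black slide, 170 mm long, lying on the bench; origin at its underside.
- marker: Bystander: black marker pen with a blue end, 130 mm long, lying on the bench; origin at its underside.
- tin: Bystander: closed green jar with a steel lid, 60 mm across, 50 mm high, standing on the bench; origin under its centre.

How it is judged (in metres and radians):
On the way, in this order (a step that is already met when the one before it is completed fails the run):
1. the blue ring hangs on the arm and is pressed home until the buffer gives more than 1.5 mm (y of large_c in the frame of hook_root between -0.006 and 0.006 m and z of large_c in the frame of hook_root between -0.0115 and -0.0045 m and angle between the x axis of large_c and the x axis of hook_root, either way round below 0.12 rad and x of large_c in the frame of hook_root between -0.085 and -0.035 m and value of joint buffer above 0.0015 m), for 0.1 s.
2. the brass ring hangs on the arm, nested in the blue one, and is pressed until the buffer is in more than 1.5 mm (y of large_c in the frame of hook_root between -0.006 and 0.006 m and z of large_c in the frame of hook_root between -0.0115 and -0.0045 m and angle between the x axis of each of large_c, middle_c and the x axis of hook_root, either way round below 0.12 rad and y of middle_c in the frame of hook_root between -0.006 and 0.006 m and z of middle_c in the frame of hook_root between -0.0115 and -0.0045 m and distance between large_c and middle_c below 0.0325 m and value of joint buffer above 0.0015 m), for 0.1 s.
3. the red ring hangs on the arm, nested in the brass one, and is pressed until the buffer is in more than 1.5 mm (y of middle_c in the frame of hook_root between -0.006 and 0.006 m and z of middle_c in the frame of hook_root between -0.0115 and -0.0045 m and angle between the x axis of each of middle_c, small_c and the x axis of hook_root, either way round below 0.12 rad and y of small_c in the frame of hook_root between -0.006 and 0.006 m and z of small_c in the frame of hook_root between -0.0115 and -0.0045 m and distance between middle_c and small_c below 0.0325 m and value of joint buffer above 0.0015 m), for 0.1 s.
At the end, for the whole second after the job is handed in: All three rings released, at rest on the arm (centres 4.5-11.5 mm below its axis, within 6 mm sideways, axes within 0.12 rad), blue at the buffer, brass nested in blue, red in brass (neighbours' centres under 32.5 mm apart), buffer still in by more than 0.4 mm (y of large_c in the frame of hook_root between -0.006 and 0.006 m and z of large_c in the frame of hook_root between -0.0115 and -0.0045 m and angle between the x axis of each of large_c, middle_c, small_c and the x axis of hook_root, either way round below 0.12 rad and y of middle_c in the frame of hook_root between -0.006 and 0.006 m and z of middle_c in the frame of hook_root between -0.0115 and -0.0045 m and y of small_c in the frame of hook_root between -0.006 and 0.006 m and z of small_c in the frame of hook_root between -0.0115 and -0.0045 m and x of large_c in the frame of hook_root between -0.085 and -0.035 m and distance between large_c and middle_c below 0.0325 m and distance between middle_c and small_c below 0.0325 m and value of joint buffer above 0.0004 m and linear speed of each of large, middle, small below 0.02 m/s); the robot touches nothing.
It fails at once if the buffer is driven in more than 6 mm (over about 20 N) (value of joint buffer above 0.006 m).
It fails at once if a ring is forced against the hook arm with more than 25 N (contact force between any of large, middle, small and hook above 25 N).
It fails at once if the caliper, the marker or the green jar is moved more than 20 mm (distance of any of caliper, marker, tin from where it was at the start of the episode above 0.02 m).
It also fails if it takes over 72 s, if anything falls off the work surface, if the arm or the gripper's body presses on something with over 40 N, if the wrist force passes 120 N, or if a joint passes its speed limit or range.

### The arm

A 6-joint arm with a two-finger parallel gripper is mounted at the origin on the work surface. World frame = base frame: x ahead of the robot, y to its left, z up, the work surface at z = 0. Lengths are in mm, angles in rad, forces in N, time in s.
With the tool pointing down it reaches from about 300 to 775 mm from the base axis. Payload 14.6 kg.
Tool frame: the origin (TCP) lies on the centre line of the jaws, within the pads' length; the fingertips stand manip.finger_overhang ahead of it and the grasp point (between the pads) lies 11 mm behind it (manip.finger_overhang is the distance from the TCP to the fingertips, in mm); y points along the fingers, x is the direction in which the jaws open and shut, and the axes are right-handed (so a half turn about y gives the same grasp; the last joint's range is limited). The gripper opens to 94 mm and grips with 3 to 60 N. Pads are 16 mm wide; open, the fingers measure 119 mm over their backs; the gripper's body (75 mm by 177 mm) begins 78 mm behind the grasp point.
Start: joints at [1.206, 0.3, 1.521, -0, 1.321, -0.067], TCP at [161.377, 525.782, 213.446] pointing down, gripper open.
Joint ranges: [-3.03, 3.03], [-0.79, 2.21], [0.23, 2.52], [-1.04, 4.18], [0, 3.07], [-2.55, 2.55]. Speed limits (rad/s): [2.22, 2.22, 2.57, 3.14, 3.14, 3.14].

### API

Orientations are given as [roll, pitch, yaw] about the fixed x, y, z axes, in that order (R = Rz(yaw) Ry(pitch) Rx(roll)).
In Python, from cell import monitor, viewer, ticket, manip gives the robot as it stands.
- The arm moves only by the shell command python3 -m jog 'ROWS' [FORCE]. ROWS is JSON, a list of rows, each an object of numbers: "grip": the finger opening in cm, from 0 to 9.4; "dx", "dy", "dz": the shift along the tool's x, y, z in cm; "spin": the turn about the tool's y in degrees. In form: [{"grip": .., "dx": .., "dy": .., "dz": .., "spin": ..}, ...]. A call has 1 to 20 rows; each row is the pose to reach, as a shift and turn from the pose commanded when the call began, along the tool's axes at that moment; what a row does not reach only later rows make up. A row lasts 1/8 s, in which the tool goes at most 62.5 mm and 10.7 degrees, less where a joint would pass 70% of its speed; a pose out of reach is approached as far as the arm can. A call with a gripper value outside its range is refused whole. The fingers move at their own pace and stop on an object; FORCE is the grip in N (left out, the last holds). Time passes only in rows, so rows that repeat a pose let the fingers close. It gives the time, the measured TCP pose, the force and the opening at its end, in the units of the state.
- monitor.read_state(): the state, without advancing time (a new reading comes with each control period).
- viewer.camera(name): name is "scene" or "top" or "wrist"; returns a dict with "color" (480x640x3 uint8, red, green, blue), "vertical_fov" (degrees; the focal length in pixels is half the picture's height over the tangent of half this angle, whatever the lens; pixels are square), "cx", "cy" (the principal point, pixels), "rvec" (rotation vector, rad) and "tvec" (3), from world to camera coordinates, as OpenCV has them. Camera axes: x right, y down, z forward; pixel columns grow to the right and rows downward; lengths in mm; the calibration is good to about 2 mm. A picture is of the moment at which its call begins. There is no depth.
- ticket.sign_off(): hands the job in, once; it reports no verdict.
The state is a dict: "clock": time; "joints": joint angles; "qd": joint speeds; "effort": joint torques, N m; "eef_pos": TCP position; "eef_rot": TCP orientation; "wrist_force": force on the tool from outside, world axes, zero at the start; "moment": the same for the moment, N m; "finger_gap": finger opening in mm.
Only numpy, scipy, OpenCV 4.12 (cv2) and the standard library are available. Lean on these libraries where they do the work, as an engineer would, in place of code of your own. Each camera call takes 0.05 s, during which the arm holds its last target. There are 200 camera calls.

## Working session

There is one attempt and no reset: what is moved stays moved. The work goes in short steps, Python scripts to look and compute and a shell command to move; the robot and the scene stay as the last step left them, time stands still between calls to the robot, and variables do not carry over. Pictures are saved under pics/ and viewed, about 8 in all and at most 12, crops included, and the job is handed in when it is done.

```bash
mkdir -p pics; ls; python3 - <<'E'
from cell import monitor, viewer, manip
import cv2
s=monitor.read_state()
for k,v in s.items(): print(k,v)
print(manip.finger_overhang)
for n in ("scene","top"):
    c=viewer.camera(n); cv2.imwrite(f"pics/{n}0.png",c["color"][:,:,::-1]); print(n,c["vertical_fov"],c["cx"],c["cy"],c["rvec"],c["tvec"])
E
```

```text
pics
clock 0.0
joints [ 1.20642771e+00  3.00467971e-01  1.52163044e+00  1.93204010e-05
  1.32072662e+00 -6.66225372e-02]
qd [-6.72235104e-04 -2.11681178e-04 -9.95757241e-05 -6.73745065e-04
 -1.19070549e-03 -7.31671084e-04]
effort [-1.65316538e-03 -5.31809556e+01 -3.52733159e+01  7.07525178e-02
  2.44310807e-02 -6.58159274e-05]
eef_pos [161.26102947 525.53398115 212.86717584]
eef_rot [-1.57069561e+00  1.22839494e-03  1.27304552e+00]
wrist_force [ 0.6383949   0.0781053  -0.59431884]
moment [ 0.02200735  0.0089963  -0.02104195]
finger_gap 93.8347205724424
8.0
scene 50.26606420828175 318.2546814113917 239.8766751749105 [ 1.56459424  2.27250188 -0.65243025] [ 174.27106201 -396.01821524 1325.92780172]
top 43.22494333164209 313.12890942325424 239.95696227300465 [ 2.15740017 -2.18029002  0.11217834] [  56.78065755  561.49587837 1357.50046547]
```

View pics/scene0.png

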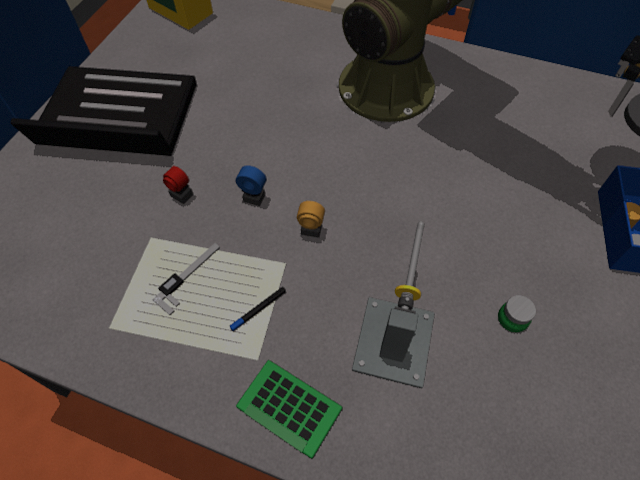

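View pics/top0.png

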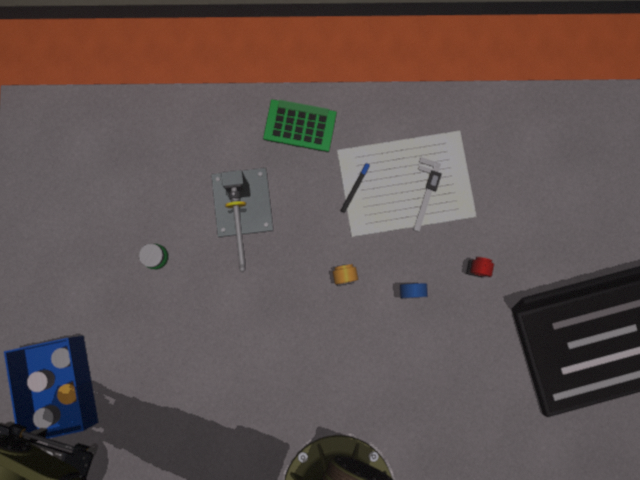

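```bash
python3 - <<'E'
import cv2,numpy as np
t=cv2.imread("pics/top0.png");s=cv2.imread("pics/scene0.png")
def g(im,u,v,w,h,k):
    c=cv2.resize(im[v:v+h,u:u+w],None,fx=k,fy=k,interpolation=cv2.INTER_CUBIC)
    return np.clip(c.astype(float)*1.5,0,255).astype(np.uint8)
a=np.hstack([g(t,325,250,44,44,6),g(t,392,268,44,44,6),g(t,460,245,44,44,6)])
b=np.hstack([g(s,285,192,44,56,6)[:336],g(s,230,158,44,56,6),g(s,155,158,44,56,6)])
cv2.imwrite("pics/rings.png",np.vstack([a,b]))
a=g(t,205,165,75,115,5); b=g(s,345,215,100,144,4)
b=np.vstack([b,np.zeros((max(0,a.shape[0]-b.shape[0]),b.shape[1],3),np.uint8)]);a=np.vstack([a,np.zeros((max(0,b.shape[0]-a.shape[0]),a.shape[1],3),np.uint8)])
cv2.imwrite("pics/hook.png",np.hstack([a,b]))
E
```

```text
(no output)
```

View pics/rings.png

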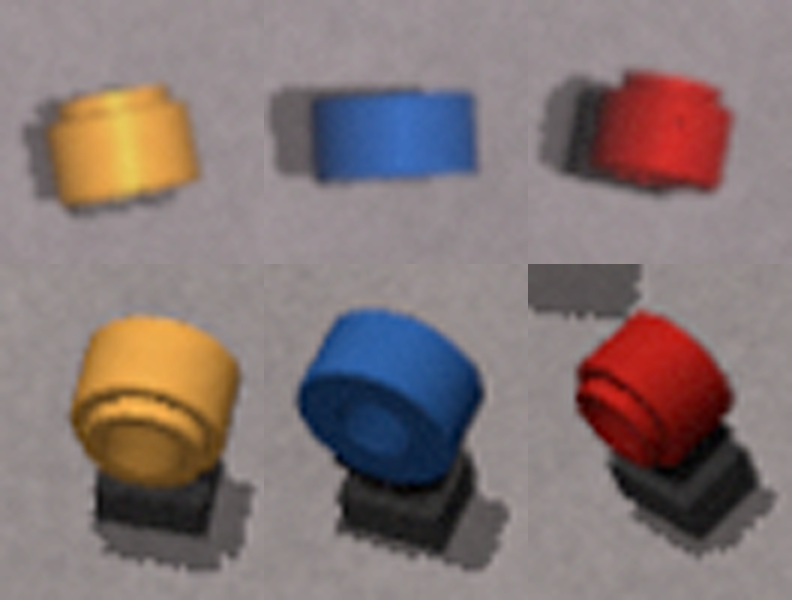

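View pics/hook.png

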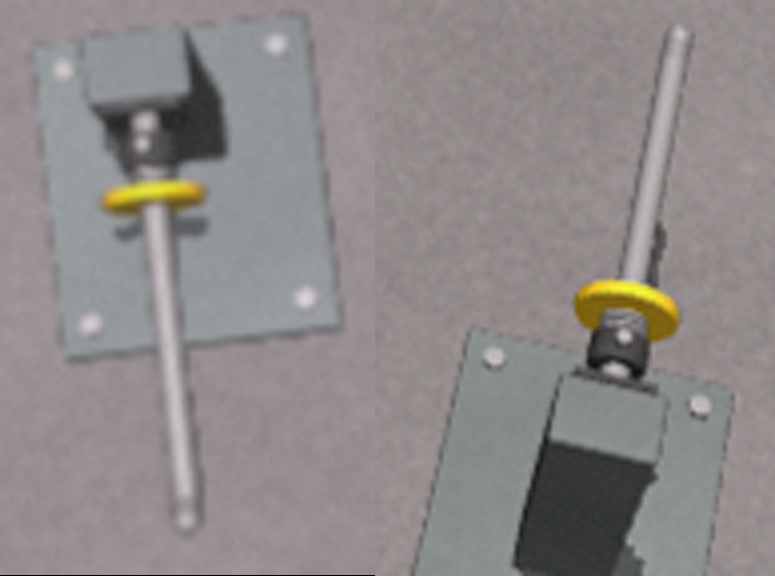

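The pictures show all spigots pointing away from the robot. In the top view, brass is at about (345,275), blue (413,290) and red (482,267). The hook tip is at top (242,269) / scene (421,224), and the arm meets the buffer at top (236,206) / scene (409,286). I'll fit ring silhouettes in both views, and the arm line.

```bash
cat > h.py <<'E'
import numpy as np,cv2
from scipy.optimize import minimize
CAL={"scene":(50.26606420828175,318.2546814113917,239.8766751749105,[1.56459424,2.27250188,-0.65243025],[174.27106201,-396.01821524,1325.92780172]),
"top":(43.22494333164209,313.12890942325424,239.95696227300465,[2.15740017,-2.18029002,0.11217834],[56.78065755,561.49587837,1357.50046547])}
def cam(c):
    f=240/np.tan(np.radians(c[0])/2); K=np.array([[f,0,c[1]],[0,f,c[2]],[0,0,1.]])
    return K,cv2.Rodrigues(np.array(c[3],float))[0],np.array(c[4],float)
def proj(P,c):
    K,R,t=cam(c); q=(np.atleast_2d(P)@R.T+t)@K.T; return q[:,:2]/q[:,2:]
def at_z(uv,z,c):
    K,R,t=cam(c); d=R.T@np.linalg.solve(K,[uv[0],uv[1],1]); o=-R.T@t; return o+d*(z-o[2])/d[2]
RING={"blue":(30,0),"brass":(27,21),"red":(24,18)}
def outline(name,p):
    x,y,z,psi=p; R,r=RING[name]; a=np.linspace(0,2*np.pi,60,endpoint=False)
    cs=lambda X,rr:np.c_[np.full(60,X),rr*np.cos(a),rr*np.sin(a)]
    parts=[np.vstack([cs(-15,R),cs(15,R)])]
    if r: parts.append(np.vstack([cs(15,r),cs(22,r)]))
    c,s=np.cos(psi),np.sin(psi); M=np.array([[c,-s,0],[s,c,0],[0,0,1]])
    return [q@M.T+[x,y,z] for q in parts]
def mask(im,name):
    b,g,r=[im[:,:,i].astype(float) for i in range(3)]
    return ({"blue":b>1.45*r+8,"red":r>2*g+12,"brass":(r>1.5*b+12)&(g>.45*r)}[name]).astype(np.float32)
def render(name,p,c,u0,v0,w,h,k=8):
    m=np.zeros((h*k,w*k),np.uint8)
    for q in outline(name,p):
        uv=((proj(q,c)-[u0,v0]+.5)*k-.5); cv2.fillConvexPoly(m,cv2.convexHull(np.round(uv*16).astype(np.int32)),1,shift=4)
    return cv2.resize(m.astype(np.float32),(w,h),interpolation=cv2.INTER_AREA)
E
python3 - <<'E'
from h import *
im={n:cv2.imread(f"pics/{n}0.png") for n in CAL}
box={"brass":{"top":(325,255,44,40),"scene":(285,192,50,46)},"blue":{"top":(390,270,50,40),"scene":(225,155,50,42)},"red":{"top":(460,248,44,40),"scene":(155,160,42,36)}}
for n in RING:
    def cost(p,views=("top","scene")):
        return sum(((render(n,p,CAL[v],*box[n][v])-M[v])**2).sum() for v in views)
    M={v:mask(im[v],n)[box[n][v][1]:box[n][v][1]+box[n][v][3],box[n][v][0]:box[n][v][0]+box[n][v][2]] for v in CAL}
    v0=box[n]["top"]; ys,xs=np.nonzero(M["top"]); p0=at_z((xs.mean()+v0[0],ys.mean()+v0[1]),60,CAL["top"])
    for y0 in (-.15,.15):
        best=minimize(cost,[*p0,y0],method="Nelder-Mead",options=dict(initial_simplex=[[*p0,y0]]+[[*(p0+d),y0+e] for d,e in zip(np.vstack([np.eye(3)*8,np.zeros(3)]),(0,0,0,-y0))],maxiter=400))
        print(n,np.round(best.x,2),"deg",round(np.degrees(best.x[3]),1),"cost",round(best.fun,1),[ (round(float(cost(best.x,(v,))),1),int(M[v].sum())) for v in CAL])
# arm line: bright gray ridge centre per row, z=150
for v,rows,(ua,va),(ub,vb) in (("top",range(212,264),(235.8,206),(242,269)),("scene",range(230,276),(421,224),(409.5,286))):
    g=cv2.cvtColor(im[v],cv2.COLOR_BGR2GRAY).astype(float); P=[]
    for r in rows:
        uc=ua+(ub-ua)*(r-va)/(vb-va); u=np.arange(int(uc)-5,int(uc)+7); w=np.clip(g[r,u]-np.median(g[r,int(uc)-8:int(uc)+9])-18,0,None)
        if w.sum()>20: P.append(at_z(((u*w).sum()/w.sum(),r),150,CAL[v]))
    P=np.array(P); k=np.polyfit(P[:,0],P[:,1],1); res=P[:,1]-np.polyval(k,P[:,0]); ok=abs(res)<3; k=np.polyfit(P[ok,0],P[ok,1],1)
    print(v,"arm yaw",np.degrees(np.arctan(k[0])),"y at x=400,480,560",np.polyval(k,[400,480,560]),"std",res[ok].std(),ok.sum())
for v,uv,ub in (("top",(242,269),(235.6,204)),("scene",(420.7,223.7),(408.5,290))): print(v,"tip",at_z(uv,158,CAL[v]),"buffer~",at_z(ub,150,CAL[v]))
for uv in ((152,256),): print("jar",at_z(uv,50,CAL["top"]))
for uv in ((366,166),(343,210)): print("marker",at_z(uv,8,CAL["top"]))
E
```

```text
blue [ 4.4401e+02 -1.7054e+02  6.1890e+01  3.0000e-02] deg 1.6 cost 59.7 [(30.3, 647), (29.5, 349)]
blue [ 4.4402e+02 -1.6997e+02  6.2420e+01  3.0000e-02] deg 1.9 cost 59.5 [(30.1, 647), (29.4, 349)]
brass [ 4.7944e+02 -1.9400e+01  6.0000e+01  1.7000e-01] deg 9.8 cost 34.5 [(16.7, 628), (17.8, 386)]
brass [ 4.7943e+02 -1.9500e+01  5.9990e+01  1.7000e-01] deg 9.9 cost 34.3 [(16.4, 628), (18.0, 386)]
red [ 4.9255e+02 -3.2601e+02  5.4480e+01 -1.2000e-01] deg -6.8 cost 96.2 [(42.6, 446), (53.6, 315)]
red [ 4.9202e+02 -3.2640e+02  5.4090e+01 -2.6000e-01] deg -14.7 cost 90.2 [(26.3, 446), (63.9, 315)]
top arm yaw 6.352574172488918 y at x=400,480,560 [188.92420405 197.83059593 206.73698782] std 0.21834711811313978 29Traceback (most recent call last):
  File "<stdin>", line 18, in <module>
IndexError: too many indices for array: array is 1-dimensional, but 2 were indexed
```

```bash
python3 - <<'E'
from h import *
im={n:cv2.imread(f"pics/{n}0.png") for n in CAL}
box={"top":(460,248,44,40),"scene":(155,160,42,36)}
for a,b0 in ((1.6,6),(1.8,6)):
    M={}
    for v,(u0,v0,w,h) in box.items():
        c=im[v][v0:v0+h,u0:u0+w].astype(float); m=(c[:,:,2]>a*c[:,:,1]+b0).astype(np.uint8)
        l=cv2.connectedComponentsWithStats(m)[2]; k=1+np.argmax(l[1:,4]); M[v]=(cv2.connectedComponents(m)[1]==k).astype(np.float32)
    cost=lambda p:sum(((render("red",p,CAL[v],*box[v])-M[v])**2).sum() for v in box)
    p0=[492,-326,55,-.18]; s=np.vstack([p0,np.array(p0)+np.diag([6,6,6,.15])])
    r=minimize(cost,p0,method="Nelder-Mead",options=dict(initial_simplex=s)); print("red",r.x.round(2),r.fun,[int(M[v].sum()) for v in box])
g=cv2.cvtColor(im["scene"],cv2.COLOR_BGR2GRAY).astype(float); P=[]
for r in range(230,276):
    uc=421-11.5*(r-224)/62; u=np.arange(int(uc)-4,int(uc)+6); w=np.clip(g[r,u]-np.median(g[r,int(uc)-9:int(uc)+10])-6,0,None)
    if w.sum(): P.append(at_z(((u*w).sum()/w.sum(),r),150,CAL["scene"]))
P=np.array(P); k=np.polyfit(P[:,0],P[:,1],1); res=P[:,1]-np.polyval(k,P[:,0])
print("scene arm yaw",np.degrees(np.arctan(k[0])),np.polyval(k,[400,480,560]),res.std(),len(P))
for v,uv,ub in (("top",(242,269),(235.6,204)),("scene",(420.7,223.7),(408.5,290))): print(v,"tip",at_z(uv,158,CAL[v]),"buffer~",at_z(ub,150,CAL[v]))
print("jar",at_z((152,256),50,CAL["top"])); print("marker",at_z((366,166),8,CAL["top"]),at_z((343,210),8,CAL["top"]))
E
```

```text
red [ 4.9273e+02 -3.2507e+02  5.6190e+01 -2.3000e-01] 40.12890625 [357, 471]
red [ 4.9219e+02 -3.2536e+02  5.5190e+01 -2.6000e-01] 58.244384765625 [342, 461]
scene arm yaw 6.348003198342262 [188.55875209 197.45868264 206.3586132 ] 0.0740232599151552 46
top tip [490.03090602 198.43845595 158.        ] buffer~ [627.21062157 213.01971478 150.        ]
scene tip [491.33699442 198.78272181 158.        ] buffer~ [621.61802194 214.11388914 150.        ]
jar [527.46294908 413.35808496  50.        ]
marker [737.83153386 -75.4098216    8.        ] [633.8041493  -19.66321512   8.        ]
```

```bash
cat > plan.py <<'E'
# usage: python3 plan.py x y z yaw_of_ring_deg -> shift along tool axes (cm), spin (deg) from the measured pose
import sys,numpy as np
from scipy.spatial.transform import Rotation as Ro
from cell import monitor
s=monitor.read_state(); R=Ro.from_euler("xyz",s["eef_rot"]); p=np.array(s["eef_pos"])
yaw=np.degrees(s["eef_rot"][2]); f=np.array(s["wrist_force"]); a=np.radians(6.35); u=np.array([np.cos(a),np.sin(a)])
root=np.array([665.4,218.2])
print("t",round(s["clock"],2),"tcp",p.round(1),"rot deg",np.degrees(s["eef_rot"]).round(1),"F",f.round(1),"gap",round(s["finger_gap"],1),"hook-frame x,y",((p[:2]-root)@u).round(1),((p[:2]-root)@[-u[1],u[0]]).round(1),"F along",(f[:2]@u).round(1),"j6",round(s["joints"][5],2))
v=list(map(float,sys.argv[1:]))
for i in range(0,len(v),4):
    d=R.inv().apply(np.array(v[i:i+3])-p)/10; print("dx,dy,dz",d.round(2),"spin",round(-(v[i+3]+90-yaw),1))
E
python3 plan.py 444 -170.3 150 1.7 444 -170.3 53 1.7
```

```text
t 0.1 tcp [161.3 525.6 212.9] rot deg [-90.    0.1  72.9] F [-1.   0.4 -0. ] gap 94.1 hook-frame x,y -467.0 361.2 F along -0.9 j6 -0.07
dx,dy,dz [-58.22   6.35 -47.44] spin -18.8
dx,dy,dz [-58.21  16.05 -47.44] spin -18.8
```

```bash
python3 -m jog '[{"dx":-58.2,"dy":0,"dz":-47.4,"spin":-18.8,"grip":9.4},{"dx":-58.2,"dy":0,"dz":-47.4,"spin":-18.8,"grip":9.4},{"dx":-58.2,"dy":0,"dz":-47.4,"spin":-18.8,"grip":9.4},{"dx":-58.2,"dy":0,"dz":-47.4,"spin":-18.8,"grip":9.4},{"dx":-58.2,"dy":0,"dz":-47.4,"spin":-18.8,"grip":9.4},{"dx":-58.2,"dy":0,"dz":-47.4,"spin":-18.8,"grip":9.4},{"dx":-58.2,"dy":0,"dz":-47.4,"spin":-18.8,"grip":9.4},{"dx":-58.2,"dy":0,"dz":-47.4,"spin":-18.8,"grip":9.4},{"dx":-58.2,"dy":0,"dz":-47.4,"spin":-18.8,"grip":9.4},{"dx":-58.2,"dy":0,"dz":-47.4,"spin":-18.8,"grip":9.4},{"dx":-58.2,"dy":0,"dz":-47.4,"spin":-18.8,"grip":9.4},{"dx":-58.2,"dy":0,"dz":-47.4,"spin":-18.8,"grip":9.4},{"dx":-58.2,"dy":0,"dz":-47.4,"spin":-18.8,"grip":9.4},{"dx":-58.2,"dy":6.3,"dz":-47.4,"spin":-18.8,"grip":9.4},{"dx":-58.2,"dy":6.3,"dz":-47.4,"spin":-18.8,"grip":9.4},{"dx":-58.2,"dy":6.3,"dz":-47.4,"spin":-18.8,"grip":9.4}]' 30; python3 plan.py 444 -170.3 150 1.7 444 -170.3 53 1.7; python3 - <<'E'
from cell import viewer
import cv2
c=viewer.camera("wrist"); cv2.imwrite("pics/w1.png",c["color"][:,:,::-1]); print(c["vertical_fov"],c["cx"],c["cy"],c["rvec"],c["tvec"])
E
```

```text
clock: 2.1
eef_pos: [444.3, -169.4, 152.3]
eef_rot: [-1.572, 0.001, 1.602]
wrist_force: [1.1, -0.4, 0.5]
finger_gap: 93.9
t 2.1 tcp [ 444.3 -169.4  152.3] rot deg [-90.1   0.   91.8] F [ 1.1 -0.4  0.5] gap 93.9 hook-frame x,y -262.6 -360.8 F along 1.1 j6 -2.04
dx,dy,dz [-0.09  0.23  0.03] spin 0.1
dx,dy,dz [-0.08  9.93  0.05] spin 0.1
60.09185845592409 320.95758670229833 247.61429945609217 [-2.05642651 -2.12406864 -0.26609193] [ 183.29191603 -435.24125783  222.85263949]
```

View pics/w1.png

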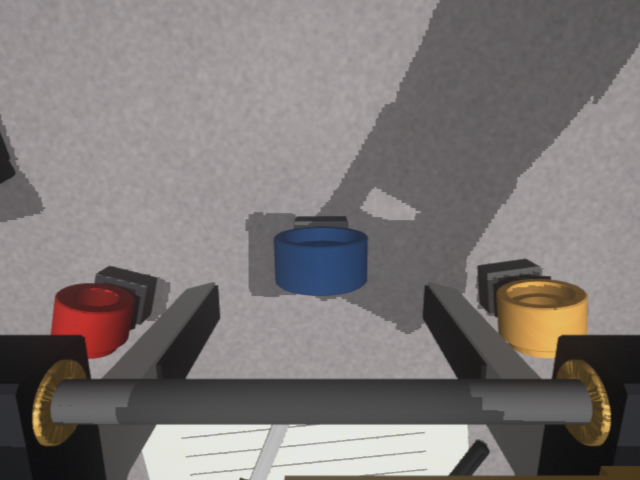

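The wrist view shows blue centred between the fingers at (321,260), with red at (92,318) and brass at (542,316). I'll use this close view to sharpen all the ring poses.

```bash
python3 - <<'E'
from h import *
CAL["wrist"]=(60.09185845592409,320.95758670229833,247.61429945609217,[-2.05642651,-2.12406864,-0.26609193],[183.29191603,-435.24125783,222.85263949])
im={n:cv2.imread(f"pics/{f}.png") for n,f in (("scene","scene0"),("top","top0"),("wrist","w1"))}
box={"brass":{"top":(325,255,44,40),"scene":(285,192,50,46),"wrist":(490,272,105,90)},"blue":{"top":(390,270,50,40),"scene":(225,155,50,42),"wrist":(262,215,118,90)},"red":{"top":(460,248,44,40),"scene":(155,160,42,36),"wrist":(44,276,95,88)}}
P0={"blue":[444,-170,62,.03],"brass":[479.4,-19.4,60,.17],"red":[492.5,-325,55.5,-.23]}
for n in RING:
    M={}
    for v,(u0,v0,w,h) in box[n].items():
        c=im[v][v0:v0+h,u0:u0+w].astype(float); m=((c[:,:,2]>1.6*c[:,:,1]+6) if n=="red" else mask(im[v][v0:v0+h,u0:u0+w],n)>0).astype(np.uint8)
        m=cv2.morphologyEx(m,cv2.MORPH_CLOSE,np.ones((5,5)))
        l=cv2.connectedComponentsWithStats(m); M[v]=(l[1]==1+np.argmax(l[2][1:,4])).astype(np.float32)
    for vs in (("wrist",),("top","scene"),("top","scene","wrist")):
        wt={"top":5,"scene":5,"wrist":1}
        cost=lambda p:sum(wt[v]*((render(n,p,CAL[v],*box[n][v],k=4)-M[v])**2).sum() for v in vs)
        p0=np.array(P0[n]); r=minimize(cost,p0,method="Nelder-Mead",options=dict(initial_simplex=np.vstack([p0,p0+np.diag([5,5,5,.1])])))
        print(n,vs,r.x.round(2),round(r.fun),[int(M[v].sum()) for v in vs])
E
```

```text
blue ('wrist',) [ 4.4738e+02 -1.6905e+02  5.6840e+01  5.0000e-02] 59 [5714]
blue ('top', 'scene') [ 4.4407e+02 -1.7046e+02  6.1650e+01  3.0000e-02] 391 [349, 661]
blue ('top', 'scene', 'wrist') [ 4.4509e+02 -1.6913e+02  6.2600e+01  3.0000e-02] 681 [349, 661, 5714]
brass ('wrist',) [ 4.824e+02 -1.605e+01  5.585e+01  1.800e-01] 481 [5702]
brass ('top', 'scene') [ 4.7949e+02 -1.9730e+01  5.9730e+01  1.9000e-01] 201 [386, 628]
brass ('top', 'scene', 'wrist') [ 4.7993e+02 -1.9160e+01  6.0900e+01  1.4000e-01] 816 [386, 628, 5702]
red ('wrist',) [ 4.9845e+02 -3.2991e+02  4.7870e+01 -2.0000e-01] 611 [4552]
red ('top', 'scene') [ 4.9288e+02 -3.2508e+02  5.6190e+01 -2.3000e-01] 218 [357, 472]
red ('top', 'scene', 'wrist') [ 4.9370e+02 -3.2448e+02  5.7180e+01 -2.0000e-01] 1031 [357, 472, 4552]
```

```bash
python3 -m jog '[{"dx":0,"dy":5,"dz":0,"spin":0,"grip":9.4},{"dx":0,"dy":10.1,"dz":0,"spin":0,"grip":9.4},{"dx":0,"dy":10.1,"dz":0,"spin":0,"grip":9.4},{"dx":0,"dy":10.1,"dz":0,"spin":0,"grip":5},{"dx":0,"dy":10.1,"dz":0,"spin":0,"grip":5},{"dx":0,"dy":10.1,"dz":0,"spin":0,"grip":5},{"dx":0,"dy":10.1,"dz":0,"spin":0,"grip":5},{"dx":0,"dy":10.1,"dz":0,"spin":0,"grip":5}]' 30; python3 plan.py
```

```text
clock: 3.15
eef_pos: [444.1, -169.8, 50.2]
eef_rot: [-1.572, 0.0, 1.601]
wrist_force: [-1.1, 2.0, 7.9]
finger_gap: 59.6
t 3.15 tcp [ 444.1 -169.8   50.2] rot deg [-90.1   0.   91.7] F [-1.1  2.   7.9] gap 59.6 hook-frame x,y -262.9 -361.1 F along -0.8 j6 -2.04
```

```bash
python3 -m jog '[{"dx":0,"dy":-5,"dz":0,"spin":0},{"dx":0,"dy":-9.2,"dz":0,"spin":0}]' 30; python3 plan.py 436 193 142 6.35
```

```text
t 3.15 tcp [ 444.1 -169.8   50.2] rot deg [-90.1   0.   91.7] F [-1.1  2.   7.9] gap 59.6 hook-frame x,y -262.9 -361.1 F along -0.8 j6 -2.04
dx,dy,dz [36.28 -9.19 -0.3 ] spin -4.6validation failed for argument at $[0]...
```

```bash
python3 -m jog '[{"dx":0,"dy":-5,"dz":0,"spin":0,"grip":5},{"dx":0,"dy":-9.2,"dz":0,"spin":0,"grip":5},{"dx":18,"dy":-9.2,"dz":-0.3,"spin":-2,"grip":5},{"dx":18,"dy":-9.2,"dz":-0.3,"spin":-2,"grip":5},{"dx":18,"dy":-9.2,"dz":-0.3,"spin":-2,"grip":5},{"dx":36.3,"dy":-9.2,"dz":-0.3,"spin":-4.6,"grip":5},{"dx":36.3,"dy":-9.2,"dz":-0.3,"spin":-4.6,"grip":5},{"dx":36.3,"dy":-9.2,"dz":-0.3,"spin":-4.6,"grip":5},{"dx":36.3,"dy":-9.2,"dz":-0.3,"spin":-4.6,"grip":5},{"dx":36.3,"dy":-9.2,"dz":-0.3,"spin":-4.6,"grip":5}]' 30; python3 plan.py 436 193 142 6.35; python3 - <<'E'
from cell import viewer
import cv2,numpy as np
L=[]
for n,(u,v) in (("scene",(425,185)),("top",(242,290))):
    c=viewer.camera(n)["color"][:,:,::-1]; cv2.imwrite(f"pics/{n}1.png",c); L.append(cv2.resize(c[v-45:v+55,u-50:u+50],None,fx=4,fy=4,interpolation=cv2.INTER_CUBIC))
cv2.imwrite("pics/g1.png",np.clip(np.hstack(L)*1.5,0,255).astype(np.uint8))
E
```

```text
clock: 4.4
eef_pos: [435.5, 192.9, 141.3]
eef_rot: [-1.57, 0.0, 1.682]
wrist_force: [0.3, -0.4, -2.8]
finger_gap: 60.0
t 4.4 tcp [435.5 192.9 141.3] rot deg [-90.    0.   96.4] F [ 0.3 -0.4 -2.8] gap 60.0 hook-frame x,y -231.3 0.2 F along 0.3 j6 -1.34
dx,dy,dz [ 0.01 -0.07 -0.05] spin 0.0
```

View pics/g1.png

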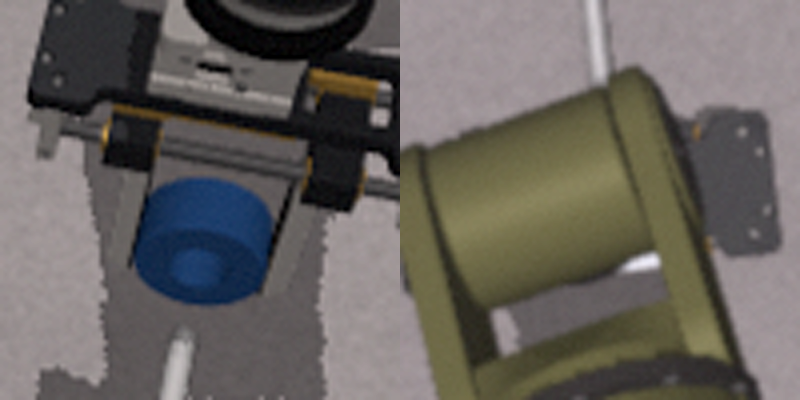

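```bash
python3 - <<'E'
from h import *
im=cv2.imread("pics/scene1.png"); u0,v0,w,h=400,175,60,50
m=mask(im[v0:v0+h,u0:u0+w],"blue").astype(np.uint8); l=cv2.connectedComponentsWithStats(m); M=(l[1]==1+np.argmax(l[2][1:,4])).astype(np.float32)
for ox in (-2,0,2):
    f=lambda p:((render("blue",[435.5+ox,p[0],p[1],.111],CAL["scene"],u0,v0,w,h)-M)**2).sum()
    r=minimize(f,[193,152],method="Nelder-Mead",options=dict(initial_simplex=[[193,152],[197,152],[193,157]])); print(ox,r.x.round(1),r.fun,M.sum())
E
```

```text
-2 [193.3 151.3] 40.917724609375 897.0
0 [193.3 154.1] 45.24560546875 897.0
2 [193.4 156.1] 49.675048828125 897.0
```

```bash
python3 -m jog '[{"dx":0,"dy":0,"dz":-1.5,"spin":0,"grip":5},{"dx":0,"dy":0,"dz":-3,"spin":0,"grip":5},{"dx":0,"dy":0,"dz":-4,"spin":0,"grip":5},{"dx":0,"dy":0,"dz":-5,"spin":0,"grip":5},{"dx":0,"dy":0,"dz":-6,"spin":0,"grip":5}]' 30; python3 plan.py
```

```text
clock: 5.12
eef_pos: [495.9, 199.6, 141.4]
eef_rot: [-1.571, 0.0, 1.681]
wrist_force: [-0.2, -0.0, -2.3]
finger_gap: 60.0
t 5.12 tcp [495.9 199.6 141.4] rot deg [-90.    0.   96.3] F [-0.2 -0.  -2.3] gap 60.0 hook-frame x,y -170.5 0.3 F along -0.2 j6 -1.37
```

```bash
python3 -m jog '[{"dx":0,"dy":0,"dz":-1,"spin":0,"grip":5},{"dx":0,"dy":0,"dz":-2,"spin":0,"grip":5},{"dx":0,"dy":0,"dz":-3.5,"spin":0,"grip":5},{"dx":0,"dy":0,"dz":-3.5,"spin":0,"grip":5}]' 30; python3 plan.py
```

```text
clock: 5.62
eef_pos: [530.7, 203.7, 141.2]
eef_rot: [-1.571, 0.0, 1.681]
wrist_force: [-0.7, -0.3, -2.3]
finger_gap: 59.7
t 5.62 tcp [530.7 203.7 141.2] rot deg [-90.    0.   96.3] F [-0.7 -0.3 -2.3] gap 59.7 hook-frame x,y -135.5 0.5 F along -0.7 j6 -1.38
```

Over the tip without contact. Next I lower the ring until it bears on the arm.

```bash
python3 -m jog '[{"dx":0,"dy":0.4,"dz":0,"spin":0,"grip":5},{"dx":0,"dy":0.8,"dz":0,"spin":0,"grip":5},{"dx":0,"dy":0.9,"dz":0,"spin":0,"grip":5},{"dx":0,"dy":0.9,"dz":0,"spin":0,"grip":5}]' 30; python3 plan.py
python3 -m jog '[{"dx":0,"dy":0.1,"dz":0,"spin":0,"grip":5},{"dx":0,"dy":0.1,"dz":0,"spin":0,"grip":5}]' 30
```

```text
clock: 6.12
eef_pos: [530.0, 203.7, 132.4]
eef_rot: [-1.571, 0.0, 1.681]
wrist_force: [-0.3, -0.1, -2.8]
finger_gap: 60.1
t 6.12 tcp [530.  203.7 132.4] rot deg [-90.    0.   96.3] F [-0.3 -0.1 -2.8] gap 60.1 hook-frame x,y -136.1 0.6 F along -0.3 j6 -1.38
clock: 6.38
eef_pos: [530.2, 203.7, 131.4]
eef_rot: [-1.571, 0.0, 1.681]
wrist_force: [0.1, 0.2, -2.2]
finger_gap: 59.9
```

```bash
python3 -m jog '[{"dx":0,"dy":0.1,"dz":0,"spin":0,"grip":5},{"dx":0,"dy":0.1,"dz":0,"spin":0,"grip":5}]'; python3 -m jog '[{"dx":0,"dy":0.1,"dz":0,"spin":0,"grip":5},{"dx":0,"dy":0.1,"dz":0,"spin":0,"grip":5}]' 
```

```text
clock: 6.62
eef_pos: [530.1, 203.7, 130.4]
eef_rot: [-1.571, 0.0, 1.681]
wrist_force: [0.7, 0.1, -2.0]
finger_gap: 59.9
clock: 6.88
eef_pos: [530.1, 203.7, 129.3]
eef_rot: [-1.571, 0.0, 1.681]
wrist_force: [-0.1, 0.4, -1.7]
finger_gap: 60.0
```

```bash
python3 -m jog '[{"dx":0,"dy":0.07,"dz":0,"spin":0,"grip":5},{"dx":0,"dy":0.07,"dz":0,"spin":0,"grip":5}]'; python3 -m jog '[{"dx":0,"dy":0.07,"dz":0,"spin":0,"grip":5},{"dx":0,"dy":0.07,"dz":0,"spin":0,"grip":5}]' 
```

```text
clock: 7.12
eef_pos: [530.1, 203.7, 128.7]
eef_rot: [-1.571, 0.0, 1.681]
wrist_force: [-0.2, 0.0, -0.8]
finger_gap: 59.8
clock: 7.38
eef_pos: [530.1, 203.7, 128.0]
eef_rot: [-1.571, 0.0, 1.681]
wrist_force: [1.0, 0.7, -3.2]
finger_gap: 59.7
```

```bash
python3 -m jog '[{"dx":0,"dy":0.07,"dz":0,"spin":0,"grip":5},{"dx":0,"dy":0.07,"dz":0,"spin":0,"grip":5}]'; python3 -m jog '[{"dx":0,"dy":0.07,"dz":0,"spin":0,"grip":5},{"dx":0,"dy":0.07,"dz":0,"spin":0,"grip":5}]' ;python3 -m jog '[{"dx":0,"dy":0,"dz":0,"spin":0,"grip":5}]'
```

```text
clock: 7.62
eef_pos: [530.2, 203.8, 127.6]
eef_rot: [-1.571, -0.0, 1.681]
wrist_force: [-1.8, 0.9, 0.5]
finger_gap: 59.6
clock: 7.88
eef_pos: [530.3, 203.8, 127.4]
eef_rot: [-1.572, -0.0, 1.681]
wrist_force: [-3.7, -1.3, 6.7]
finger_gap: 59.6
clock: 8.0
eef_pos: [530.3, 203.8, 127.4]
eef_rot: [-1.572, -0.0, 1.681]
wrist_force: [-3.3, -1.4, 6.5]
finger_gap: 59.7
```

```bash
python3 -m jog '[{"dx":0,"dy":-0.06,"dz":0,"spin":0,"grip":5},{"dx":0,"dy":-0.06,"dz":-1,"spin":0,"grip":5},{"dx":0,"dy":-0.06,"dz":-2,"spin":0,"grip":5},{"dx":0,"dy":-0.06,"dz":-3,"spin":0,"grip":5},{"dx":0,"dy":-0.06,"dz":-4,"spin":0,"grip":5},{"dx":0,"dy":-0.06,"dz":-5,"spin":0,"grip":5},{"dx":0,"dy":-0.06,"dz":-5.9,"spin":0,"grip":5},{"dx":0,"dy":-0.06,"dz":-5.9,"spin":0,"grip":5}]' 30; python3 plan.py; python3 -m jog '[{"dx":0,"dy":0,"dz":-0.2,"spin":0,"grip":5},{"dx":0,"dy":0,"dz":-0.2,"spin":0,"grip":5}]' 30; python3 plan.py;  python3 -m jog '[{"dx":0,"dy":0,"dz":-0.2,"spin":0,"grip":5},{"dx":0,"dy":0,"dz":-0.2,"spin":0,"grip":5}]' 30; python3 plan.py
```

```text
clock: 9.0
eef_pos: [590.4, 210.4, 127.5]
eef_rot: [-1.573, -0.0, 1.681]
wrist_force: [4.2, 1.2, 3.8]
finger_gap: 59.7
t 9.0 tcp [590.4 210.4 127.5] rot deg [-90.1  -0.   96.3] F [4.2 1.2 3.8] gap 59.7 hook-frame x,y -75.4 0.5 F along 4.3 j6 -1.4
clock: 9.25
eef_pos: [591.0, 210.5, 127.5]
eef_rot: [-1.571, 0.0, 1.681]
wrist_force: [-2.2, 0.0, 5.9]
finger_gap: 60.0
t 9.25 tcp [591.  210.5 127.5] rot deg [-90.    0.   96.3] F [-2.2  0.   5.9] gap 60.0 hook-frame x,y -74.8 0.6 F along -2.2 j6 -1.4
clock: 9.5
eef_pos: [592.8, 210.7, 127.5]
eef_rot: [-1.571, -0.0, 1.681]
wrist_force: [-3.2, -0.7, 5.8]
finger_gap: 59.9
t 9.5 tcp [592.8 210.7 127.5] rot deg [-90.   -0.   96.3] F [-3.2 -0.7  5.8] gap 59.9 hook-frame x,y -73.0 0.6 F along -3.3 j6 -1.4
```

```bash
s(){ python3 plan.py; }; python3 -m jog '[{"dx":0,"dy":-0.06,"dz":0,"spin":0,"grip":5},{"dx":0,"dy":-0.06,"dz":-0.1,"spin":0,"grip":5},{"dx":0,"dy":-0.06,"dz":-0.2,"spin":0,"grip":5},{"dx":0,"dy":-0.06,"dz":-0.2,"spin":0,"grip":5}]'>/dev/null; s; python3 -m jog '[{"dx":0,"dy":0,"dz":-0.15,"spin":0,"grip":5},{"dx":0,"dy":0,"dz":-0.15,"spin":0,"grip":5}]'>/dev/null; s; python3 -m jog '[{"dx":0,"dy":0,"dz":-0.15,"spin":0,"grip":5},{"dx":0,"dy":0,"dz":-0.15,"spin":0,"grip":5}]' >/dev/null; s
```

```text
t 10.0 tcp [594.8 210.9 127.6] rot deg [-90.    0.   96.3] F [-0.8  0.7 -0.7] gap 59.5 hook-frame x,y -71.0 0.5 F along -0.8 j6 -1.4
t 10.25 tcp [596.4 211.  127.6] rot deg [-90.    0.   96.3] F [ 0.8 -0.  -1.5] gap 59.5 hook-frame x,y -69.4 0.5 F along 0.8 j6 -1.4
t 10.5 tcp [597.8 211.2 127.7] rot deg [-90.    0.   96.3] F [-0.3  0.8 -1.9] gap 59.9 hook-frame x,y -68.0 0.5 F along -0.2 j6 -1.4
```

Load on the arm is light now. I continue in 1.5 mm steps.

```bash
s(){ python3 plan.py; }; for i in 1; do python3 -m jog '[{"dx":0,"dy":0,"dz":-0.15,"spin":0,"grip":5},{"dx":0,"dy":0,"dz":-0.15,"spin":0,"grip":5}]'>/dev/null; s; python3 -m jog '[{"dx":0,"dy":0,"dz":-0.15,"spin":0,"grip":5},{"dx":0,"dy":0,"dz":-0.15,"spin":0,"grip":5}]'>/dev/null; s; python3 -m jog '[{"dx":0,"dy":0,"dz":-0.15,"spin":0,"grip":5},{"dx":0,"dy":0,"dz":-0.15,"spin":0,"grip":5}]' >/dev/null; s; done
```

```text
t 10.75 tcp [599.3 211.4 127.8] rot deg [-90.    0.   96.3] F [ 0.6 -0.3 -1.8] gap 59.8 hook-frame x,y -66.4 0.6 F along 0.5 j6 -1.4
t 11.0 tcp [600.8 211.6 127.8] rot deg [-90.    0.   96.3] F [ 0.3 -0.3 -2.7] gap 59.8 hook-frame x,y -64.9 0.5 F along 0.3 j6 -1.4
t 11.25 tcp [602.3 211.7 127.8] rot deg [-90.    0.   96.3] F [-0.5  0.3 -1.7] gap 59.8 hook-frame x,y -63.4 0.5 F along -0.5 j6 -1.4
```

```bash
s(){ python3 plan.py; }; python3 -m jog '[{"dx":0,"dy":0,"dz":-0.15,"spin":0,"grip":5},{"dx":0,"dy":0,"dz":-0.15,"spin":0,"grip":5}]'>/dev/null; s; python3 -m jog '[{"dx":0,"dy":0,"dz":-0.15,"spin":0,"grip":5},{"dx":0,"dy":0,"dz":-0.15,"spin":0,"grip":5}]'>/dev/null; s
```

```text
t 11.5 tcp [603.8 211.9 127.8] rot deg [-90.   -0.   96.3] F [ 0.1 -0.6 -1.4] gap 59.6 hook-frame x,y -61.9 0.6 F along 0.0 j6 -1.4
t 11.75 tcp [605.3 212.  127.8] rot deg [-90.    0.   96.3] F [-0.9  0.2 -2.3] gap 59.8 hook-frame x,y -60.4 0.5 F along -0.8 j6 -1.4
```

```bash
s(){ python3 plan.py; }; python3 -m jog '[{"dx":0,"dy":0,"dz":-0.1,"spin":0,"grip":5},{"dx":0,"dy":0,"dz":-0.1,"spin":0,"grip":5}]'>/dev/null; s; python3 -m jog '[{"dx":0,"dy":0,"dz":-0.1,"spin":0,"grip":5},{"dx":0,"dy":0,"dz":-0.1,"spin":0,"grip":5}]'>/dev/null; s
```

```text
t 12.0 tcp [606.2 212.2 127.8] rot deg [-90.   -0.   96.3] F [ 0.3 -0.4 -2.6] gap 59.6 hook-frame x,y -59.5 0.6 F along 0.2 j6 -1.4
t 12.25 tcp [607.2 212.3 127.8] rot deg [-90.   -0.   96.3] F [ 0.2  0.  -1.8] gap 59.8 hook-frame x,y -58.5 0.6 F along 0.2 j6 -1.4
```

```bash
s(){ python3 plan.py; }; python3 -m jog '[{"dx":0,"dy":0,"dz":-0.15,"spin":0,"grip":5},{"dx":0,"dy":0,"dz":-0.15,"spin":0,"grip":5}]'>/dev/null; s; python3 -m jog '[{"dx":0,"dy":0,"dz":-0.15,"spin":0,"grip":5},{"dx":0,"dy":0,"dz":-0.15,"spin":0,"grip":5}]'>/dev/null; s; python3 -m jog '[{"dx":0,"dy":0,"dz":-0.1,"spin":0,"grip":5},{"dx":0,"dy":0,"dz":-0.1,"spin":0,"grip":5}]'>/dev/null; s
```

```text
t 12.5 tcp [608.5 212.5 127.8] rot deg [-90.    0.   96.3] F [-2.4 -0.3 -1.3] gap 60.0 hook-frame x,y -57.1 0.6 F along -2.4 j6 -1.4
t 12.75 tcp [609.8 212.6 127.8] rot deg [-89.9   0.   96.3] F [-6.8 -0.5  0.1] gap 59.8 hook-frame x,y -55.9 0.6 F along -6.8 j6 -1.4
t 13.0 tcp [610.5 212.7 127.8] rot deg [-89.9   0.   96.3] F [-9.1 -1.7  1.7] gap 59.5 hook-frame x,y -55.2 0.6 F along -9.2 j6 -1.4
```

```bash
s(){ python3 plan.py $*; }; python3 -m jog '[{"dx":0,"dy":0,"dz":-0.08,"spin":0,"grip":5},{"dx":0,"dy":0,"dz":-0.08,"spin":0,"grip":5},{"dx":0,"dy":0,"dz":-0.08,"spin":0,"grip":5}]'>/dev/null; s; python3 -m jog '[{"dx":0,"dy":0,"dz":0,"spin":0,"grip":6.8},{"dx":0,"dy":0,"dz":0,"spin":0,"grip":8.4},{"dx":0,"dy":0,"dz":0,"spin":0,"grip":8.4}]'>/dev/null; s 480 -19 150 9.5
```

```text
t 13.38 tcp [611.1 212.8 127.7] rot deg [-89.9   0.   96.3] F [-10.2  -1.9   2. ] gap 59.7 hook-frame x,y -54.6 0.6 F along -10.3 j6 -1.4
t 13.75 tcp [612.2 212.8 128. ] rot deg [-90.   -0.   96.3] F [ 0.4 -0.1 -0.1] gap 82.8 hook-frame x,y -53.5 0.5 F along 0.3 j6 -1.4
dx,dy,dz [-21.58  -2.21  15.7 ] spin -3.2
```

```bash
python3 -m jog '[{"dx":0,"dy":-3.5,"dz":0,"spin":0,"grip":9},{"dx":0,"dy":-7,"dz":0,"spin":0,"grip":9},{"dx":-3,"dy":-7,"dz":2.2,"spin":0,"grip":9.4},{"dx":-21.6,"dy":-7,"dz":15.7,"spin":-3.2,"grip":9.4},{"dx":-21.6,"dy":-7,"dz":15.7,"spin":-3.2,"grip":9.4},{"dx":-21.6,"dy":-7,"dz":15.7,"spin":-3.2,"grip":9.4},{"dx":-21.6,"dy":-7,"dz":15.7,"spin":-3.2,"grip":9.4},{"dx":-21.6,"dy":-2,"dz":15.7,"spin":-3.2,"grip":9.4},{"dx":-21.6,"dy":-2,"dz":15.7,"spin":-3.2,"grip":9.4},{"dx":-21.6,"dy":-2,"dz":15.7,"spin":-3.2,"grip":9.4}]' 30 >/dev/null; python3 plan.py 480 -19 50 9.5; python3 - <<'E'
from cell import viewer
import cv2,numpy as np
for n in ("wrist","scene"):
    c=viewer.camera(n); cv2.imwrite(f"pics/{n}2.png",c["color"][:,:,::-1])
    if n=="wrist": print(c["rvec"],c["tvec"])
a=cv2.imread("pics/scene2.png")[200:320,340:460]; b=cv2.imread("pics/wrist2.png")
cv2.imwrite("pics/c2.png",np.clip(np.hstack([cv2.resize(a,(480,480),interpolation=cv2.INTER_CUBIC),cv2.resize(b[:,120:520],(320,384)) if 0 else np.vstack([cv2.resize(b,(320,240)),np.zeros((240,320,3),np.uint8)])])*1.5,0,255).astype(np.uint8))
E
```

```text
t 15.0 tcp [480.5 -19.  149.3] rot deg [-90.1   0.   99.6] F [ 0.4 -0.3  0.6] gap 94.2 hook-frame x,y -210.0 -215.3 F along 0.4 j6 -1.85
dx,dy,dz [0.01 9.93 0.06] spin 0.1
[-1.91458074 -2.26731842 -0.28425292] [  98.69611261 -465.52380272  212.05518791]
```

View pics/c2.png

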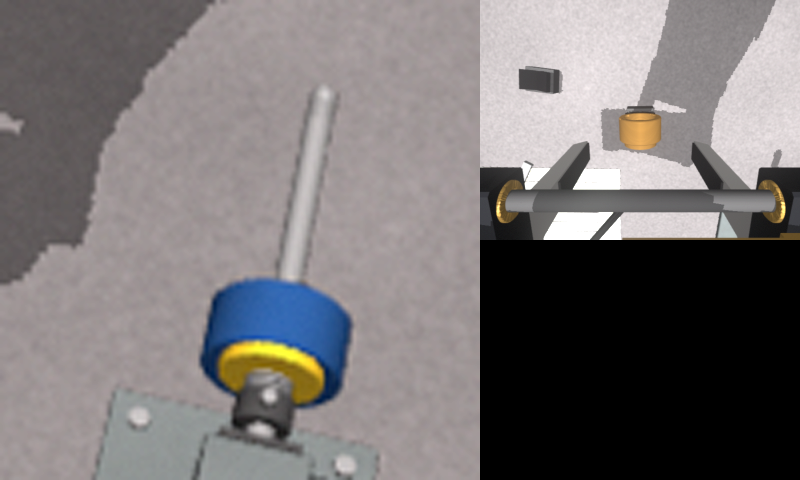

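Blue hangs square against the buffer (scene crop, around (275,340)), and brass is centred between the fingers in the wrist view. I'll pick up brass.

```bash
python3 -m jog '[{"dx":0,"dy":5,"dz":0,"spin":0,"grip":9.4},{"dx":0,"dy":9.9,"dz":0,"spin":0,"grip":9.4},{"dx":0,"dy":9.9,"dz":0,"spin":0,"grip":9.4},{"dx":0,"dy":9.9,"dz":0,"spin":0,"grip":4.5},{"dx":0,"dy":9.9,"dz":0,"spin":0,"grip":4.5},{"dx":0,"dy":9.9,"dz":0,"spin":0,"grip":4.5},{"dx":0,"dy":9.9,"dz":0,"spin":0,"grip":4.5},{"dx":0,"dy":9.9,"dz":0,"spin":0,"grip":4.5},{"dx":0,"dy":9.9,"dz":0,"spin":0,"grip":4.5}]' 30; python3 plan.py 425 192 140.5 6.35
```

```text
clock: 16.23
eef_pos: [480.1, -19.6, 49.4]
eef_rot: [-1.572, 0.001, 1.737]
wrist_force: [-1.2, -4.8, 5.8]
finger_gap: 53.9
t 16.23 tcp [480.1 -19.6  49.4] rot deg [-90.1   0.   99.5] F [-1.2 -4.8  5.8] gap 53.9 hook-frame x,y -210.4 -215.8 F along -1.7 j6 -1.85
dx,dy,dz [21.77 -9.13  1.93] spin 3.2
```

```bash
python3 -m jog '[{"dx":0,"dy":-5,"dz":0,"spin":0,"grip":4.5},{"dx":0,"dy":-9.1,"dz":0.5,"spin":0,"grip":4.5},{"dx":10,"dy":-9.1,"dz":1.9,"spin":1.5,"grip":4.5},{"dx":10,"dy":-9.1,"dz":1.9,"spin":1.5,"grip":4.5},{"dx":21.8,"dy":-9.1,"dz":1.9,"spin":3.2,"grip":4.5},{"dx":21.8,"dy":-9.1,"dz":1.9,"spin":3.2,"grip":4.5},{"dx":21.8,"dy":-9.1,"dz":1.9,"spin":3.2,"grip":4.5},{"dx":21.8,"dy":-9.1,"dz":1.9,"spin":3.2,"grip":4.5}]' 30>/dev/null; python3 plan.py 425 192 140.5 6.35;python3 - <<'E'
from h import *
from cell import viewer,monitor
im=viewer.camera("scene")["color"][:,:,::-1].copy(); cv2.imwrite("pics/scene3.png",im); t=monitor.read_state()["eef_pos"]
u0,v0,w,h=395,165,65,60
m=mask(im[v0:v0+h,u0:u0+w],"brass").astype(np.uint8); l=cv2.connectedComponentsWithStats(m); M=(l[1]==1+np.argmax(l[2][1:,4])).astype(np.float32)
for ox in (-2,0,2):
    f=lambda p:((render("brass",[t[0]+ox,p[0],p[1],.111],CAL["scene"],u0,v0,w,h)-M)**2).sum()
    r=minimize(f,[193,152],method="Nelder-Mead",options=dict(initial_simplex=[[193,152],[197,152],[193,157]])); print(ox,r.x.round(1),r.fun,M.sum())
E
```

```text
clock: 17.23
eef_pos: [424.7, 192.4, 139.6]
eef_rot: [-1.57, 0.0, 1.682]
wrist_force: [0.7, 0.5, -1.9]
finger_gap: 53.4
t 17.23 tcp [424.7 192.4 139.6] rot deg [-90.    0.   96.4] F [ 0.7  0.5 -1.9] gap 53.4 hook-frame x,y -242.1 1.0 F along 0.8 j6 -1.34
dx,dy,dz [-0.04 -0.09 -0.03] spin 0.0
-2 [192.6 149.1] 22.072021484375 783.0
0 [192.7 151.4] 25.239013671875 783.0
2 [192.9 154.1] 29.292724609375 783.0
```

```bash
python3 -m jog '[{"dx":-0.05,"dy":0,"dz":-2,"spin":0,"grip":4.5},{"dx":-0.05,"dy":0,"dz":-4,"spin":0,"grip":4.5},{"dx":-0.05,"dy":0,"dz":-5,"spin":0,"grip":4.5},{"dx":-0.05,"dy":0,"dz":-6,"spin":0,"grip":4.5},{"dx":-0.05,"dy":0,"dz":-7,"spin":0,"grip":4.5}]'; python3 -m jog '[{"dx":0,"dy":0,"dz":-1,"spin":0,"grip":4.5},{"dx":0,"dy":0,"dz":-2,"spin":0,"grip":4.5},{"dx":0,"dy":0,"dz":-3.5,"spin":0,"grip":4.5},{"dx":0,"dy":0.4,"dz":-3.5,"spin":0,"grip":4.5},{"dx":0,"dy":0.8,"dz":-3.5,"spin":0,"grip":4.5},{"dx":0,"dy":0.9,"dz":-3.5,"spin":0,"grip":4.5},{"dx":0,"dy":0.9,"dz":-3.5,"spin":0,"grip":4.5}]'; python3 plan.py
```

```text
clock: 17.9
eef_pos: [494.9, 199.6, 139.9]
eef_rot: [-1.571, -0.0, 1.681]
wrist_force: [0.3, 0.2, -2.5]
finger_gap: 53.7
clock: 18.77
eef_pos: [529.1, 203.8, 130.9]
eef_rot: [-1.571, -0.0, 1.682]
wrist_force: [-0.0, -1.1, -2.0]
finger_gap: 53.8
t 18.77 tcp [529.1 203.8 130.9] rot deg [-90.   -0.   96.3] F [-0.  -1.1 -2. ] gap 53.8 hook-frame x,y -137.1 0.7 F along -0.1 j6 -1.38
```

```bash
d(){ tr '\n' ' '; echo; }; python3 -m jog '[{"dx":0,"dy":0.1,"dz":0,"spin":0,"grip":4.5},{"dx":0,"dy":0.1,"dz":0,"spin":0,"grip":4.5}]'|d; python3 -m jog '[{"dx":0,"dy":0.08,"dz":0,"spin":0,"grip":4.5},{"dx":0,"dy":0.08,"dz":0,"spin":0,"grip":4.5}]'|d;python3 -m jog '[{"dx":0,"dy":0.06,"dz":0,"spin":0,"grip":4.5},{"dx":0,"dy":0.06,"dz":0,"spin":0,"grip":4.5}]'|d
```

```text
clock: 19.02 eef_pos: [529.4, 203.8, 130.2] eef_rot: [-1.571, -0.0, 1.681] wrist_force: [-1.2, 0.9, 0.7] finger_gap: 53.8 
clock: 19.27 eef_pos: [529.5, 203.8, 130.0] eef_rot: [-1.572, -0.0, 1.681] wrist_force: [-3.3, -0.7, 8.5] finger_gap: 53.8 
clock: 19.52 eef_pos: [529.5, 203.8, 129.9] eef_rot: [-1.572, -0.0, 1.681] wrist_force: [-7.0, -2.1, 13.0] finger_gap: 53.5
```

```bash
python3 -m jog '[{"dx":0,"dy":-0.13,"dz":0,"spin":0,"grip":4.5},{"dx":0,"dy":-0.13,"dz":-1,"spin":0,"grip":4.5},{"dx":0,"dy":-0.13,"dz":-2,"spin":0,"grip":4.5},{"dx":0,"dy":-0.13,"dz":-3,"spin":0,"grip":4.5},{"dx":0,"dy":-0.13,"dz":-3.6,"spin":0,"grip":4.5},{"dx":0,"dy":-0.13,"dz":-3.6,"spin":0,"grip":4.5}]'>/dev/null; python3 plan.py;  python3 -m jog '[{"dx":0,"dy":0,"dz":-0.2,"spin":0,"grip":4.5},{"dx":0,"dy":0,"dz":-0.3,"spin":0,"grip":4.5},{"dx":0,"dy":0,"dz":-0.3,"spin":0,"grip":4.5}]'>/dev/null; python3 plan.py; python3 -m jog '[{"dx":0,"dy":0,"dz":-0.2,"spin":0,"grip":4.5},{"dx":0,"dy":0,"dz":-0.3,"spin":0,"grip":4.5},{"dx":0,"dy":0,"dz":-0.3,"spin":0,"grip":4.5}]'>/dev/null; python3 plan.py
```

```text
t 20.27 tcp [566.6 207.9 130.1] rot deg [-90.1  -0.   96.3] F [2.6 1.5 4.7] gap 53.8 hook-frame x,y -99.3 0.7 F along 2.8 j6 -1.39
t 20.65 tcp [568.5 208.1 130. ] rot deg [-90.   -0.   96.3] F [-4.8 -0.5  7.3] gap 53.7 hook-frame x,y -97.4 0.7 F along -4.8 j6 -1.39
t 21.02 tcp [571.4 208.5 130. ] rot deg [-90.   -0.   96.3] F [-3.9 -0.4  7.3] gap 53.7 hook-frame x,y -94.5 0.7 F along -4.0 j6 -1.39
```

```bash
python3 -m jog '[{"dx":0,"dy":-0.07,"dz":0,"spin":0,"grip":4.5},{"dx":0,"dy":-0.07,"dz":-0.2,"spin":0,"grip":4.5},{"dx":0,"dy":-0.07,"dz":-0.3,"spin":0,"grip":4.5},{"dx":0,"dy":-0.07,"dz":-0.3,"spin":0,"grip":4.5}]'>/dev/null; python3 plan.py;  python3 -m jog '[{"dx":0,"dy":0,"dz":-0.2,"spin":0,"grip":4.5},{"dx":0,"dy":0,"dz":-0.3,"spin":0,"grip":4.5},{"dx":0,"dy":0,"dz":-0.3,"spin":0,"grip":4.5}]'>/dev/null; python3 plan.py
```

```text
t 21.52 tcp [574.2 208.7 130.2] rot deg [-90.    0.   96.3] F [ 1.   0.6 -0.7] gap 53.4 hook-frame x,y -91.7 0.6 F along 1.1 j6 -1.39
t 21.9 tcp [577.1 209.  130.3] rot deg [-90.    0.   96.3] F [ 0.8 -0.1 -1.2] gap 53.6 hook-frame x,y -88.8 0.6 F along 0.8 j6 -1.39
```

```bash
python3 -m jog '[{"dx":0,"dy":0,"dz":-0.15,"spin":0,"grip":4.5},{"dx":0,"dy":0,"dz":-0.15,"spin":0,"grip":4.5}]'>/dev/null; python3 plan.py;  python3 -m jog '[{"dx":0,"dy":0,"dz":-0.15,"spin":0,"grip":4.5},{"dx":0,"dy":0,"dz":-0.15,"spin":0,"grip":4.5}]'>/dev/null; python3 plan.py;  python3 -m jog '[{"dx":0,"dy":0,"dz":-0.1,"spin":0,"grip":4.5},{"dx":0,"dy":0,"dz":-0.1,"spin":0,"grip":4.5}]'>/dev/null; python3 plan.py
```

```text
t 22.15 tcp [578.6 209.2 130.4] rot deg [-90.    0.   96.3] F [-0.3  0.5 -1.8] gap 53.7 hook-frame x,y -87.3 0.7 F along -0.2 j6 -1.39
t 22.4 tcp [579.9 209.3 130.4] rot deg [-90.    0.   96.3] F [-1.8 -0.2 -1.5] gap 53.7 hook-frame x,y -86.0 0.6 F along -1.8 j6 -1.39
t 22.65 tcp [580.4 209.3 130.3] rot deg [-89.9   0.   96.3] F [-6.7 -1.8  0.9] gap 53.7 hook-frame x,y -85.5 0.6 F along -6.9 j6 -1.39
```

```bash
python3 -m jog '[{"dx":0,"dy":0,"dz":-0.08,"spin":0,"grip":4.5},{"dx":0,"dy":0,"dz":-0.08,"spin":0,"grip":4.5}]'>/dev/null; python3 plan.py;  python3 -m jog '[{"dx":0,"dy":0,"dz":-0.06,"spin":0,"grip":4.5},{"dx":0,"dy":0,"dz":-0.06,"spin":0,"grip":4.5},{"dx":0,"dy":0,"dz":-0.06,"spin":0,"grip":4.5}]'>/dev/null; python3 plan.py
```

```text
t 22.9 tcp [581.  209.4 130.3] rot deg [-89.9   0.   96.3] F [-9.  -2.   0.8] gap 54.2 hook-frame x,y -84.9 0.6 F along -9.2 j6 -1.39
t 23.27 tcp [581.4 209.4 130.3] rot deg [-89.8   0.   96.3] F [-10.8  -2.2   2.2] gap 53.9 hook-frame x,y -84.5 0.6 F along -11.0 j6 -1.39
```

```bash
python3 -m jog '[{"dx":0,"dy":0,"dz":0,"spin":0,"grip":6.5},{"dx":0,"dy":0,"dz":0,"spin":0,"grip":7.8},{"dx":0,"dy":0,"dz":0,"spin":0,"grip":7.8}]'>/dev/null; python3 plan.py 493 -325 140 -12.5
```

```text
t 23.65 tcp [582.6 209.7 130.6] rot deg [-90.   -0.   96.3] F [-0.6 -0.1  0.3] gap 77.4 hook-frame x,y -83.2 0.7 F along -0.6 j6 -1.4
dx,dy,dz [-52.15  -0.95  14.81] spin 18.8
```

```bash
python3 -m jog '[{"dx":0,"dy":-3.5,"dz":0,"spin":0,"grip":8.5},{"dx":0,"dy":-7,"dz":0,"spin":0,"grip":9.4},{"dx":-6,"dy":-7,"dz":1.7,"spin":0,"grip":9.4},{"dx":-52.1,"dy":-7,"dz":14.8,"spin":18.8,"grip":9.4},{"dx":-52.1,"dy":-7,"dz":14.8,"spin":18.8,"grip":9.4},{"dx":-52.1,"dy":-7,"dz":14.8,"spin":18.8,"grip":9.4},{"dx":-52.1,"dy":-7,"dz":14.8,"spin":18.8,"grip":9.4},{"dx":-52.1,"dy":-7,"dz":14.8,"spin":18.8,"grip":9.4},{"dx":-52.1,"dy":-7,"dz":14.8,"spin":18.8,"grip":9.4},{"dx":-52.1,"dy":-7,"dz":14.8,"spin":18.8,"grip":9.4},{"dx":-52.1,"dy":-7,"dz":14.8,"spin":18.8,"grip":9.4},{"dx":-52.1,"dy":-3,"dz":14.8,"spin":18.8,"grip":9.4},{"dx":-52.1,"dy":-1,"dz":14.8,"spin":18.8,"grip":9.4},{"dx":-52.1,"dy":-1,"dz":14.8,"spin":18.8,"grip":9.4}]' 30 >/dev/null; python3 plan.py 493 -325 48 -12.5; python3 - <<'E'
from cell import viewer
import cv2,numpy as np
for n in ("wrist","scene"):
    c=viewer.camera(n); cv2.imwrite(f"pics/{n}4.png",c["color"][:,:,::-1])
a=cv2.imread("pics/scene4.png")[200:320,340:460]; b=cv2.imread("pics/wrist4.png")
cv2.imwrite("pics/c4.png",np.clip(np.hstack([cv2.resize(a,(400,400),interpolation=cv2.INTER_CUBIC),b[100:500,120:520]] if 0 else [cv2.resize(a,(380,380),interpolation=cv2.INTER_CUBIC),b[80:460,110:530]])*1.5,0,255).astype(np.uint8))
E
```

```text
t 25.4 tcp [ 492.3 -324.3  139.3] rot deg [-89.9  -0.1  77.5] F [ 0.2 -0.2  1.3] gap 93.9 hook-frame x,y -232.0 -520.0 F along 0.2 j6 -2.0
dx,dy,dz [-0.06  9.13 -0.1 ] spin 0.0
```

View pics/c4.png

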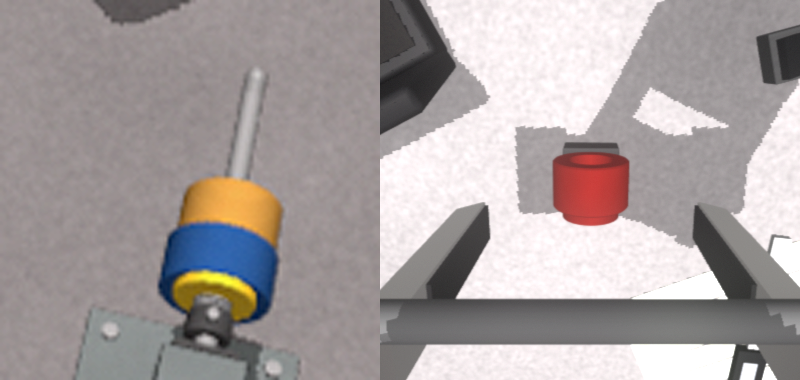

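Brass is nested flush in blue, and red is centred between the fingers (crop x≈591) and square to them. I'll pick up red.

```bash
python3 -m jog '[{"dx":0,"dy":5,"dz":-0.1,"spin":0,"grip":9.4},{"dx":0,"dy":9.1,"dz":-0.1,"spin":0,"grip":9.4},{"dx":0,"dy":9.1,"dz":-0.1,"spin":0,"grip":9.4},{"dx":0,"dy":9.1,"dz":-0.1,"spin":0,"grip":4},{"dx":0,"dy":9.1,"dz":-0.1,"spin":0,"grip":4},{"dx":0,"dy":9.1,"dz":-0.1,"spin":0,"grip":4},{"dx":0,"dy":9.1,"dz":-0.1,"spin":0,"grip":4},{"dx":0,"dy":9.1,"dz":-0.1,"spin":0,"grip":4},{"dx":0,"dy":9.1,"dz":-0.1,"spin":0,"grip":4},{"dx":0,"dy":9.1,"dz":-0.1,"spin":0,"grip":4}]' 30; python3 plan.py 425 192 142.5 6.35
```

```text
clock: 26.75
eef_pos: [493.8, -324.8, 49.6]
eef_rot: [-1.571, 0.0, 1.353]
wrist_force: [-1.3, -0.4, 3.3]
finger_gap: 47.9
t 26.75 tcp [ 493.8 -324.8   49.6] rot deg [-90.    0.   77.5] F [-1.3 -0.4  3.3] gap 47.9 hook-frame x,y -230.6 -520.7 F along -1.3 j6 -2.0
dx,dy,dz [48.98 -9.3  17.87] spin -18.8
```

```bash
python3 -m jog '[{"dx":0,"dy":-5,"dz":0,"spin":0,"grip":4},{"dx":0,"dy":-9.3,"dz":0.5,"spin":0,"grip":4},{"dx":24,"dy":-9.3,"dz":13,"spin":-9,"grip":4},{"dx":24,"dy":-9.3,"dz":13,"spin":-9,"grip":4},{"dx":24,"dy":-9.3,"dz":13,"spin":-9,"grip":4},{"dx":24,"dy":-9.3,"dz":13,"spin":-9,"grip":4},{"dx":49,"dy":-9.3,"dz":17.9,"spin":-18.8,"grip":4},{"dx":49,"dy":-9.3,"dz":17.9,"spin":-18.8,"grip":4},{"dx":49,"dy":-9.3,"dz":17.9,"spin":-18.8,"grip":4},{"dx":49,"dy":-9.3,"dz":17.9,"spin":-18.8,"grip":4},{"dx":49,"dy":-9.3,"dz":17.9,"spin":-18.8,"grip":4},{"dx":49,"dy":-9.3,"dz":17.9,"spin":-18.8,"grip":4},{"dx":49,"dy":-9.3,"dz":17.9,"spin":-18.8,"grip":4}]' 30>/dev/null; python3 plan.py 425 192 142.5 6.35;python3 - <<'E'
from h import *
from cell import viewer,monitor
im=viewer.camera("scene")["color"][:,:,::-1].copy(); cv2.imwrite("pics/scene5.png",im); t=monitor.read_state()["eef_pos"]
u0,v0,w,h=395,165,65,60
c=im[v0:v0+h,u0:u0+w].astype(float); m=(c[:,:,2]>1.6*c[:,:,1]+6)&(c[:,:,1]<1.5*c[:,:,0]+15); m=cv2.morphologyEx(m.astype(np.uint8),cv2.MORPH_CLOSE,np.ones((3,3)))
l=cv2.connectedComponentsWithStats(m); M=(l[1]==1+np.argmax(l[2][1:,4])).astype(np.float32)
for ox in (-2,0,2):
    f=lambda p:((render("red",[t[0]+ox,p[0],p[1],.111],CAL["scene"],u0,v0,w,h)-M)**2).sum()
    r=minimize(f,[193,152],method="Nelder-Mead",options=dict(initial_simplex=[[193,152],[197,152],[193,157]])); print(ox,r.x.round(1),r.fun,M.sum())
E
```

```text
clock: 28.38
eef_pos: [424.6, 191.6, 142.3]
eef_rot: [-1.57, 0.0, 1.681]
wrist_force: [0.9, 1.1, -0.6]
finger_gap: 47.7
t 28.38 tcp [424.6 191.6 142.3] rot deg [-90.    0.   96.3] F [ 0.9  1.1 -0.6] gap 47.7 hook-frame x,y -242.2 0.2 F along 1.0 j6 -1.34
dx,dy,dz [ 0.04 -0.02 -0.04] spin -0.0
-2 [191.5 148.2] 20.458251953125 655.0
0 [191.6 150.7] 22.884521484375 655.0
2 [191.8 153.2] 25.642822265625 655.0
```

```bash
python3 -m jog '[{"dx":0.03,"dy":-0.15,"dz":-2,"spin":0,"grip":4},{"dx":0.03,"dy":-0.15,"dz":-4,"spin":0,"grip":4},{"dx":0.03,"dy":-0.15,"dz":-5,"spin":0,"grip":4},{"dx":0.03,"dy":-0.15,"dz":-6,"spin":0,"grip":4},{"dx":0.03,"dy":-0.15,"dz":-7,"spin":0,"grip":4}]'; python3 -m jog '[{"dx":0,"dy":0,"dz":-1,"spin":0,"grip":4},{"dx":0,"dy":0,"dz":-2,"spin":0,"grip":4},{"dx":0,"dy":0,"dz":-3.5,"spin":0,"grip":4},{"dx":0,"dy":0.4,"dz":-3.5,"spin":0,"grip":4},{"dx":0,"dy":0.7,"dz":-3.5,"spin":0,"grip":4},{"dx":0,"dy":0.7,"dz":-3.5,"spin":0,"grip":4}]'; python3 plan.py
```

```text
clock: 29.05
eef_pos: [494.7, 200.2, 144.0]
eef_rot: [-1.571, 0.0, 1.681]
wrist_force: [0.4, -0.3, -1.1]
finger_gap: 47.7
clock: 29.8
eef_pos: [528.6, 204.2, 136.6]
eef_rot: [-1.57, 0.0, 1.682]
wrist_force: [0.1, -0.0, -1.4]
finger_gap: 47.7
t 29.8 tcp [528.6 204.2 136.6] rot deg [-90.    0.   96.3] F [ 0.1 -0.  -1.4] gap 47.7 hook-frame x,y -137.5 1.2 F along 0.1 j6 -1.38
```

```bash
d(){ tr '\n' ' '; echo; }; python3 -m jog '[{"dx":-0.06,"dy":0.1,"dz":0,"spin":0,"grip":4},{"dx":-0.06,"dy":0.1,"dz":0,"spin":0,"grip":4}]'|d; python3 -m jog '[{"dx":0,"dy":0.08,"dz":0,"spin":0,"grip":4},{"dx":0,"dy":0.08,"dz":0,"spin":0,"grip":4}]'|d;python3 -m jog '[{"dx":0,"dy":0.08,"dz":0,"spin":0,"grip":4},{"dx":0,"dy":0.08,"dz":0,"spin":0,"grip":4}]'|d
```

```text
clock: 30.05 eef_pos: [529.0, 203.6, 136.0] eef_rot: [-1.571, -0.0, 1.681] wrist_force: [0.3, -0.1, -0.1] finger_gap: 47.9 
clock: 30.3 eef_pos: [529.1, 203.6, 135.1] eef_rot: [-1.571, -0.0, 1.681] wrist_force: [0.7, 0.1, -1.3] finger_gap: 47.8 
clock: 30.55 eef_pos: [529.1, 203.6, 134.2] eef_rot: [-1.571, 0.0, 1.681] wrist_force: [0.3, 0.2, -0.6] finger_gap: 47.4
```

```bash
d(){ tr '\n' ' '; echo; }; python3 -m jog '[{"dx":0,"dy":0.08,"dz":0,"spin":0,"grip":4},{"dx":0,"dy":0.08,"dz":0,"spin":0,"grip":4}]'|d; python3 -m jog '[{"dx":0,"dy":0.06,"dz":0,"spin":0,"grip":4},{"dx":0,"dy":0.06,"dz":0,"spin":0,"grip":4}]'|d
```

```text
clock: 30.8 eef_pos: [529.2, 203.7, 133.8] eef_rot: [-1.571, -0.0, 1.681] wrist_force: [-2.2, -0.1, 3.6] finger_gap: 47.8 
clock: 31.05 eef_pos: [529.3, 203.7, 133.8] eef_rot: [-1.572, -0.0, 1.681] wrist_force: [-3.4, -2.0, 8.7] finger_gap: 47.9
```

```bash
python3 -m jog '[{"dx":0,"dy":-0.11,"dz":0,"spin":0,"grip":4},{"dx":0,"dy":-0.11,"dz":-0.5,"spin":0,"grip":4},{"dx":0,"dy":-0.11,"dz":-1,"spin":0,"grip":4},{"dx":0,"dy":-0.11,"dz":-1.2,"spin":0,"grip":4},{"dx":0,"dy":-0.11,"dz":-1.2,"spin":0,"grip":4}]'>/dev/null; python3 plan.py;  python3 -m jog '[{"dx":0,"dy":0,"dz":-0.2,"spin":0,"grip":4},{"dx":0,"dy":0,"dz":-0.2,"spin":0,"grip":4}]'>/dev/null; python3 plan.py; python3 -m jog '[{"dx":0,"dy":0,"dz":-0.2,"spin":0,"grip":4},{"dx":0,"dy":0,"dz":-0.2,"spin":0,"grip":4}]'>/dev/null; python3 plan.py
```

```text
t 31.68 tcp [541.3 205.  133.9] rot deg [-90.    0.   96.3] F [0.4 0.6 0.5] gap 47.6 hook-frame x,y -124.8 0.6 F along 0.5 j6 -1.38
t 31.93 tcp [543.1 205.1 133.9] rot deg [-90.    0.   96.3] F [ 0.4 -0.3 -1.2] gap 47.6 hook-frame x,y -123.0 0.5 F along 0.4 j6 -1.38
t 32.17 tcp [545.1 205.4 134. ] rot deg [-90.    0.   96.3] F [ 0.1  0.2 -0.7] gap 47.6 hook-frame x,y -120.9 0.6 F along 0.1 j6 -1.38
```

```bash
python3 -m jog '[{"dx":0,"dy":0,"dz":-0.2,"spin":0,"grip":4},{"dx":0,"dy":0,"dz":-0.2,"spin":0,"grip":4}]'>/dev/null; python3 plan.py;  python3 -m jog '[{"dx":0,"dy":0,"dz":-0.15,"spin":0,"grip":4},{"dx":0,"dy":0,"dz":-0.15,"spin":0,"grip":4}]'>/dev/null; python3 plan.py; python3 -m jog '[{"dx":0,"dy":0,"dz":-0.12,"spin":0,"grip":4},{"dx":0,"dy":0,"dz":-0.12,"spin":0,"grip":4}]'>/dev/null; python3 plan.py
```

```text
t 32.42 tcp [547.1 205.6 134. ] rot deg [-90.    0.   96.3] F [ 0.3 -0.7 -0.5] gap 48.0 hook-frame x,y -118.9 0.6 F along 0.2 j6 -1.38
t 32.67 tcp [548.6 205.8 134. ] rot deg [-90.    0.   96.3] F [ 0.  -0.2 -0.7] gap 47.9 hook-frame x,y -117.4 0.6 F along 0.0 j6 -1.38
t 32.92 tcp [549.8 206.  134.1] rot deg [-90.   -0.   96.3] F [ 0.3  1.2 -1.9] gap 47.7 hook-frame x,y -116.3 0.6 F along 0.5 j6 -1.39
```

```bash
python3 -m jog '[{"dx":0,"dy":0,"dz":-0.12,"spin":0,"grip":4},{"dx":0,"dy":0,"dz":-0.12,"spin":0,"grip":4}]'>/dev/null; python3 plan.py;  python3 -m jog '[{"dx":0,"dy":0,"dz":-0.12,"spin":0,"grip":4},{"dx":0,"dy":0,"dz":-0.12,"spin":0,"grip":4}]'>/dev/null; python3 plan.py
```

```text
t 33.17 tcp [550.8 206.  134. ] rot deg [-90.    0.   96.3] F [-2.7  0.2 -0.6] gap 47.7 hook-frame x,y -115.3 0.6 F along -2.7 j6 -1.39
t 33.42 tcp [551.1 206.2 133.9] rot deg [-89.8   0.   96.4] F [-10.6  -1.    2.7] gap 47.7 hook-frame x,y -115.0 0.7 F along -10.7 j6 -1.39
```

```bash
python3 -m jog '[{"dx":0,"dy":0,"dz":-0.06,"spin":0,"grip":4},{"dx":0,"dy":0,"dz":-0.06,"spin":0,"grip":4}]'>/dev/null; python3 plan.py;  python3 -m jog '[{"dx":0,"dy":0,"dz":-0.06,"spin":0,"grip":4},{"dx":0,"dy":0,"dz":-0.06,"spin":0,"grip":4},{"dx":0,"dy":0,"dz":-0.06,"spin":0,"grip":4}]'>/dev/null; python3 plan.py
```

```text
t 33.67 tcp [551.3 206.2 133.8] rot deg [-89.8   0.   96.4] F [-12.3  -2.    5.4] gap 48.2 hook-frame x,y -114.7 0.7 F along -12.5 j6 -1.39
t 34.05 tcp [551.7 206.3 133.9] rot deg [-89.8   0.   96.4] F [-14.   -1.7   4.9] gap 47.6 hook-frame x,y -114.3 0.8 F along -14.1 j6 -1.39
```

```bash
python3 -m jog '[{"dx":0,"dy":-0.03,"dz":-0.06,"spin":0,"grip":4},{"dx":0,"dy":-0.03,"dz":-0.06,"spin":0,"grip":4},{"dx":0,"dy":-0.03,"dz":-0.06,"spin":0,"grip":4}]'>/dev/null; python3 plan.py; python3 - <<'E'
from cell import viewer
import cv2
c=viewer.camera("scene")["color"][:,:,::-1]; cv2.imwrite("pics/scene6.png",c); cv2.imwrite("pics/c6.png",cv2.resize(cv2.convertScaleAbs(c[190:310,350:470],alpha=1.5),(600,600),interpolation=cv2.INTER_CUBIC))
E
```

```text
t 34.42 tcp [552.2 206.4 133.9] rot deg [-89.7   0.   96.4] F [-14.6  -1.    3.1] gap 47.5 hook-frame x,y -113.8 0.8 F along -14.6 j6 -1.39
```

View pics/c6.png

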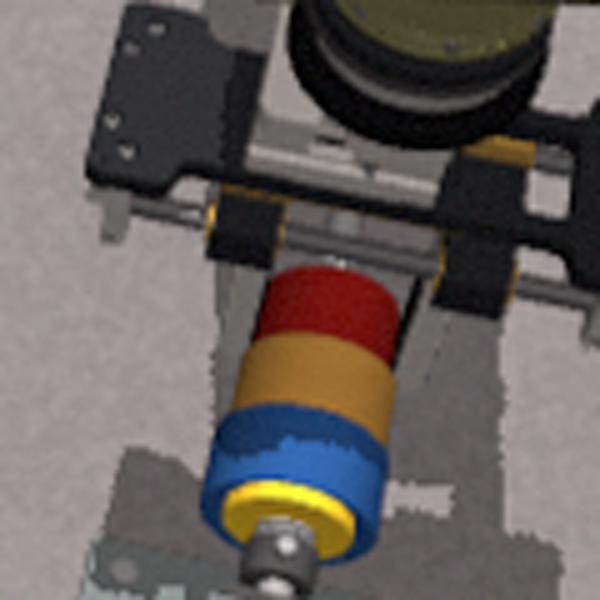

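All three are flush in the picture: red (330,310), brass (315,375), blue (300,450), against the yellow disc. I'll release and back away.

```bash
python3 -m jog '[{"dx":0,"dy":0,"dz":0,"spin":0,"grip":6},{"dx":0,"dy":0,"dz":0,"spin":0,"grip":7.5},{"dx":0,"dy":0,"dz":0,"spin":0,"grip":7.8},{"dx":0,"dy":-3,"dz":0,"spin":0,"grip":7.8},{"dx":0,"dy":-7.5,"dz":0,"spin":0,"grip":7.8},{"dx":0,"dy":-10,"dz":4,"spin":0,"grip":7.8},{"dx":-10,"dy":-10,"dz":12,"spin":0,"grip":7.8},{"dx":-22,"dy":-10,"dz":16,"spin":0,"grip":7.8},{"dx":-22,"dy":-10,"dz":16,"spin":0,"grip":7.8},{"dx":-22,"dy":-10,"dz":16,"spin":0,"grip":7.8},{"dx":-22,"dy":-10,"dz":16,"spin":0,"grip":7.8},{"dx":-22,"dy":-10,"dz":16,"spin":0,"grip":7.8}]'; python3 plan.py; python3 - <<'E'
from cell import viewer
import cv2,numpy as np
a=[]
for n,(u,v) in (("scene",(410,265)),("top",(240,220))):
    c=viewer.camera(n)["color"][:,:,::-1]; cv2.imwrite(f"pics/{n}7.png",c); a.append(cv2.resize(c[v-50:v+50,u-50:u+50],(400,400),interpolation=cv2.INTER_CUBIC))
cv2.imwrite("pics/c7.png",cv2.convertScaleAbs(np.hstack(a),alpha=1.5))
# bystanders: compare with start
for n,b in (("top",((125,235,50,45),(335,155,45,65),(405,150,45,90))),("scene",((495,285,50,55),(225,280,65,55),(150,235,75,80)))):
    p,q=[cv2.imread(f"pics/{n}{k}.png").astype(int) for k in (0,7)]
    print(n,[float(abs(p[y:y+h,x:x+w]-q[y:y+h,x:x+w]).mean().round(2)) for x,y,w,h in b])
E
```

```text
clock: 35.98
eef_pos: [419.4, -29.8, 234.6]
eef_rot: [-1.571, 0.0, 1.681]
wrist_force: [-0.3, -0.3, 0.0]
finger_gap: 78.3
t 35.98 tcp [419.4 -29.8 234.6] rot deg [-90.    0.   96.3] F [-0.3 -0.3  0. ] gap 78.3 hook-frame x,y -271.9 -219.3 F along -0.4 j6 -1.84
top [5.66, 7.4, 7.47]
scene [3.03, 3.99, 4.3]
```

View pics/c7.png

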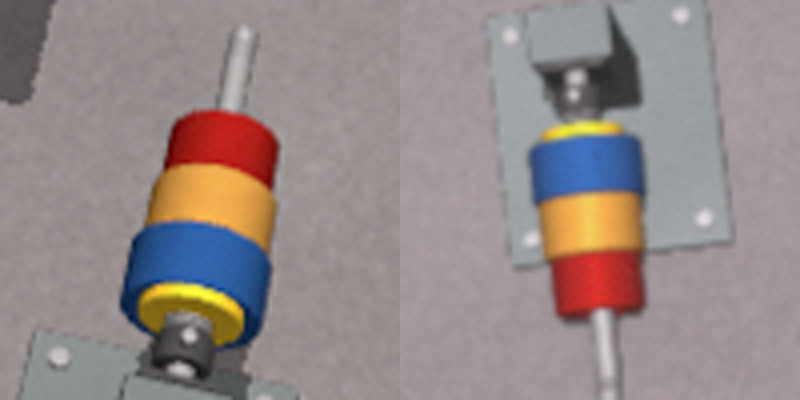

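The stack hangs square and flush in both views, and the robot is clear and reads zero force. I'll hand in.

```bash
python3 -c "
from cell import ticket
print(ticket.sign_off())"
```

```text
the job is handed in; nothing more can be done
None
```

The three rings are hung on the hook as one nested stack against the buffer: blue, then brass, then red. The job is handed in at about 36 s of the 72 s, and the sign-off reported no verdict.

**Pressing:** each ring was lowered onto the arm until the wrist force showed contact, eased off to a light load, then slid home. The push along the arm reached about 10 N (blue), 11 N (brass) and 14.6 N (red). From the given spring that is about 2.5–4 mm of travel, so above the 1.5 mm needed and under the 6 mm limit. I could not read the buffer directly.

**Final pictures:** both views show the rings flush, in line with the arm and with equal visible lengths. The gripper is open and well clear, with wrist force near zero.

**What is less certain:**
- **Buffer still pressed:** I did not measure this directly. After blue and brass were released, the next ring met the stack about 1 mm back from where it had been pressed, so I estimate a little over 1 mm remains.
- **Ring heights:** the camera estimates were up to 2.5 mm below what contact showed, so I used contact.
- **Red's pressing depth:** it is good to about 1 mm, because friction from the other rings adds to its push.
- **Caliper, marker and jar:** the robot never came near them. A picture comparison over their spots showed only small brightness differences, but I had no reference for how much of that is noise, and I did not measure their positions again.

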